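# Hang the wafer basket and hold the purge open

### The job

Hang the white wafer basket by its handle across both prongs of the drying station's twin hook and let go of it, keeping it upright all the way so that the wafers stay in their slots. Then pull the red spring-return purge handle out until its pointer stands at the green mark on the scale and keep it there: finish while still holding the handle, because it springs back when let go. Leave everything else on the bench where it is.

Things in the scene. Friction and masses are not known exactly. Their poses are not given: they have to be found in the camera images.
- basket: loose white dip basket with four upright 2 inch wafers, 0.13 to 0.25 kg; origin: centre of its underside, z up. Carrier 60 (x) by 65 (y) by 63 mm high; over it a stiff handle in the y-z plane: uprights 9 mm thick at y = +-47 mm, level bar along y. It starts on the perforated drain tray, whose top is 6 mm above the bench; a half turn about z looks the same
- bail (a point): middle of the basket's handle bar, 118 mm above its underside, axes as the basket's; a blue sleeve 13 mm thick, 34 mm long (y) covers the middle, the bare bar beside it is 9 mm thick; the opening under the bar is 85 mm wide and over 50 mm high
- station: fixed drying station: steel base 220 (x) by 280 (y) by 12 mm, origin: centre of its underside, front to its -x. At y = -78 mm a twin hook over a grey drip pan (26 mm high); at y = +70 mm a blue valve block with red pull handle and scale. Nothing above 197 mm. 12 mm posts at x = +75, y = -130 and -26 mm; gauge on the block to 98 mm height at x = +78 mm
- hook_seat (a point): where bail lies when hung: station x = 0, y = -78 mm, 183 mm up; station axes. Prongs of 7 mm rod, axes at y = +-28 mm from here, run from a cross tube 75 mm behind (+x), no higher than 6 mm above here, to a saddle here and an upturned tip 22 mm in front (-x), 14 mm above here. From the front the bar passes over the tips, then comes down. The 49 mm between the prongs are free for fingers
- purge_slide (a joint): how far the pull handle is drawn out, m: 0 home, 0.06 at its end stop. It slides level along the station's -x. A spring draws it home: 4 N at 0, growing by 1.7 N each cm (about 10 N at 0.036)
- pull_bar (a point): middle of the red bar of the T pull handle: 15 mm round bar, 64 mm long along the station's y, 78 mm above the bench, on an 11 mm thick stem; moves with the slide; station axes. Behind it (+x) when home: spring tube from 44 mm on, 49 mm high, valve block from 75 mm on, 54 mm high. The shoe under it is 32 mm high
- pointer (a point): tip of the slide's small red pointer beside the scale, 45 mm to the +y side of the pull bar's middle, 32 mm above the bench; moves with the slide; station axes
- green_mark (a point): the mark: middle of the inner edge of a green rider, 10 mm wide along the station's x, clamped on the scale, 33 mm above the bench; the pointer passes 1 mm beside it. It lies 24 to 48 mm in front (-x) of the pointer's home and does not move; station axes
- timer: bystander: loose white timer 60x62x21 mm, origin: centre of its underside
- tweezers: bystander: loose black tweezers 125 mm long (y), 11 mm wide, 8 mm high, origin: centre of the underside
- uv_filter: bystander: loose black ring filter 48 mm across, 9 mm high, origin: centre of the underside
- shipper_2: bystander: loose round wafer box 71 mm across, 11 mm high, on a stack of two fixed ones, origin: centre of its underside

How it is judged:
By the outcome, as a careful person would: the job done as asked, in the order asked, and still so for the second after the job is handed in, while the arm keeps its last pose, push and grip.
It also fails if it takes over 48 s, if anything falls off the work surface, if the arm or the gripper's body presses on something with over 40 N, if the wrist force passes 120 N, or if a joint passes its speed limit or range.

### The arm

A 6-joint arm with a two-finger parallel gripper is mounted at the origin on a cart in front of the work surface, level with it; the furniture and walls round the work are solid. World frame = base frame: x ahead of the robot, y to its left, z up, the work surface at z = 0. Lengths are in m, angles in degrees, forces in N, time in s.
With the tool pointing down it reaches from about 0.325 to 0.85 m from the base axis. Payload 15.5 kg.
Tool frame: the origin (TCP) lies midway between the tips of the shut fingers; the grasp point (between the pads) lies 19 mm behind it; z points along the fingers, y is the line along which they close (so a half turn about z gives the same grasp; the last joint's range is limited). The gripper opens to 91 mm and grips with 3 to 60 N. Pads are 32 mm wide; open, the fingers measure 118 mm over their backs; the gripper's body (76 mm by 178 mm) begins 60 mm behind the grasp point.
Start: joints at [-78.81, 28.281, 77.091, -0, 74.628, -5.472], TCP at [0.179, -0.599, 0.214] pointing down, gripper open.
Joint ranges: [-166.48, 166.48], [-47.26, 123.95], [12.59, 153.08], [-70.14, 250.14], [6.76, 159.57], [-176.63, 176.63]. Speed limits (degrees/s): [108.29, 108.29, 147.25, 172.46, 172.46, 172.46].

### API

Orientations are given as a 3x3 rotation matrix whose columns are the frame's x, y, z axes.
In Python, from bench import ctrl gives the robot as it stands. The module is installed in compiled form; this text tells all that it offers. Calls block until the motion is done:
- ctrl.goto(position, orientation): joint-space move of the TCP to a pose.
- ctrl.move_l(position, vel=0.15, ori=None, contact_N=None): straight line of the TCP; ori=None keeps the orientation; vel is the mean speed in m/s. With contact_N (N) it stops when the force on the tool has changed by that much, and returns True; else False.
- ctrl.movej(angles): joint-space move.
- ctrl.command_gripper(opening): opening from 0.0 (shut) to 1.0 (fully open); the grip force is fixed at half the most; returns when the fingers have stopped.
- ctrl.sleep(seconds).
- ctrl.ik(position, orientation): joint angles nearest the present ones, or None.
- ctrl.read_camera(name): name is "scene" or "top"; returns the picture (384x512x3 uint8, blue, green, red); there is no depth.
- ctrl.camera_params(name): a dict with "fx", "fy", "cx", "cy" (pixels), "pose" (4x4, takes a point from camera to world coordinates). Camera axes: x right, y up, looking along -z (the intrinsics and any distortion apply to the point x, -y, -z); pixel columns grow to the right and rows downward; lengths in m; the calibration is good to about 2 mm. A picture is of the moment at which its call begins. camera_params takes no time and is no camera call.
A pose or a line that the arm cannot do raises ctrl.MotionError and nothing moves.
- ctrl.sign_off(): hands the job in; it is judged then, once.
Readings, each from a call of its own:
- ctrl.current_t(): time.
- ctrl.current_q(): joint angles.
- ctrl.current_dq(): joint speeds.
- ctrl.current_effort(): joint torques, N m.
- ctrl.current_tool_pos(): TCP position.
- ctrl.current_eef_rot(): TCP orientation.
- ctrl.current_contact_force(): force on the tool from outside, world axes, zero at the start.
- ctrl.current_wrist_torque(): the same for the moment, N m.
- ctrl.current_grip_width(): opening from 0.0 (shut) to 1.0 (fully open).
- ctrl.current_grasp_force(): force on a finger pad.
Only numpy, scipy, OpenCV 4.12 (cv2) and the standard library are available. Lean on these libraries where they do the work, as an engineer would, in place of code of your own. Each camera call takes 0.05 s, during which the arm holds its last target. There are 200 camera calls.

## Working session

There is one attempt and no reset: what is moved stays moved. The work goes in short steps, each a Python script; the robot and the scene stay as the last script left them, time stands still between calls to the robot, and variables do not carry over. Pictures are saved under pics/ and viewed, at most 10 in all, crops included, and the job is handed in when it is done.

```bash
mkdir -p pics
python3 - <<'E'
from bench import ctrl
import cv2, numpy as np
np.set_printoptions(precision=4,suppress=True)
for n in("scene","top"):
    im=ctrl.read_camera(n); cv2.imwrite(f"pics/{n}0.png",im)
    p=ctrl.camera_params(n); print(n,{k:(v if k!="pose" else np.array(v)) for k,v in p.items()})
E
```

```text
scene {'fx': 387.73143649836203, 'fy': 387.73143649836203, 'cx': 255.40784244363354, 'cy': 188.09094334189993, 'pose': array([[-0.5481,  0.5923, -0.5907,  0.0097],
       [-0.8364, -0.385 ,  0.3901,  0.3637],
       [ 0.0036,  0.7078,  0.7064,  0.8157],
       [ 0.    ,  0.    ,  0.    ,  1.    ]])}
top {'fx': 390.01715417023223, 'fy': 390.01715417023223, 'cx': 251.44797342487965, 'cy': 190.96759039956086, 'pose': array([[-0.0146,  0.9868, -0.1616,  0.3792],
       [-0.9998, -0.0124,  0.0145,  0.0078],
       [ 0.0123,  0.1618,  0.9868,  1.1808],
       [ 0.    ,  0.    ,  0.    ,  1.    ]])}
```

View pics/scene0.png

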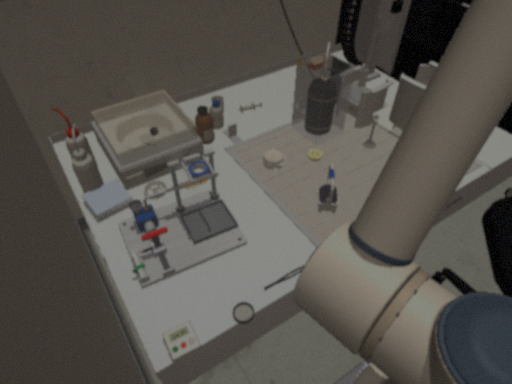

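View pics/top0.png

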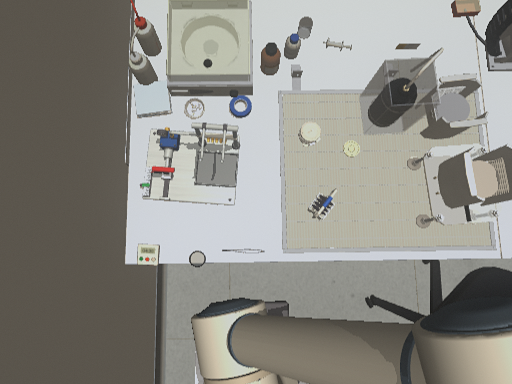

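The top view shows the basket near px (323,203), the twin hook near (215,150), the red bar near (163,170) and the green rider near (146,187). I'll zoom in on these.

Run:
```python
import cv2, numpy as np
t=cv2.imread("pics/top0.png"); s=cv2.imread("pics/scene0.png")
s=cv2.convertScaleAbs(s,alpha=1.5)
def c(im,x,y,w,h,k): return cv2.resize(im[y:y+h,x:x+w],None,fx=k,fy=k,interpolation=cv2.INTER_CUBIC)
a=np.hstack([c(t,135,115,115,100,4),c(t,295,175,60,70,5.7142857)[:400,:340]])
cv2.imwrite("pics/c1.png",a[:, :800])
b=np.hstack([c(s,110,140,140,150,4),c(s,308,160,40,60,6)[:,:240]] if False else [c(s,110,150,140,140,4),cv2.copyMakeBorder(c(s,305,155,40,65,6),0,170,0,0,cv2.BORDER_CONSTANT)])
cv2.imwrite("pics/c2.png",b[:, :800]); print(a.shape,b.shape)
```

```text
(400, 800, 3) (560, 800, 3)
```

View pics/c1.png

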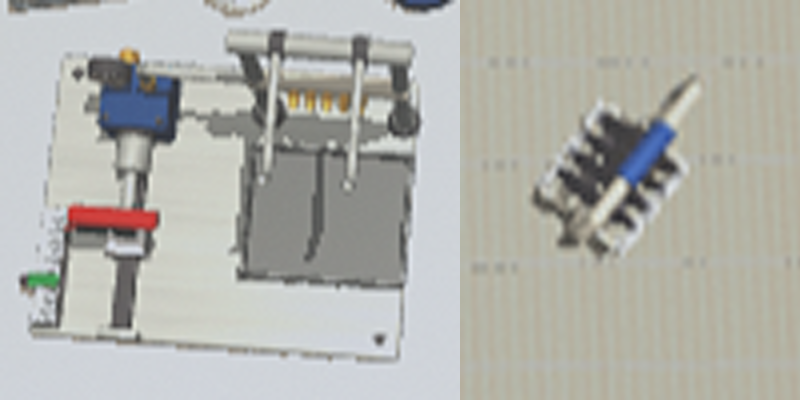

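View pics/c2.png

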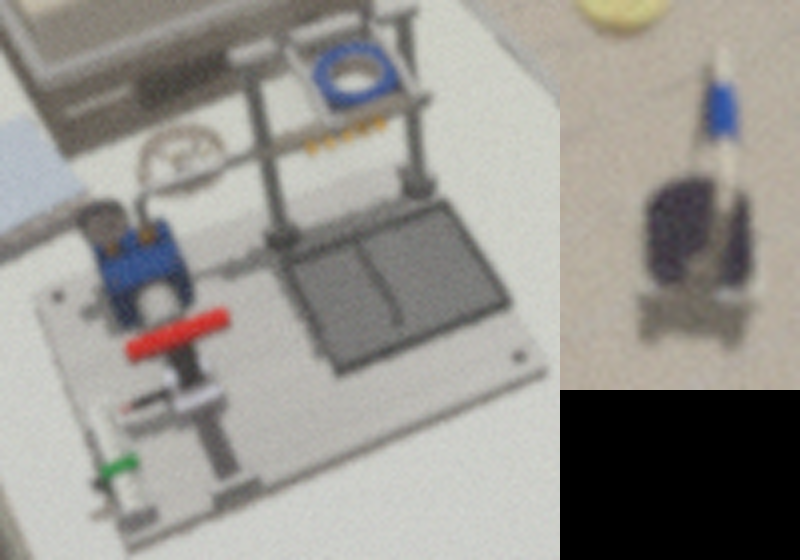

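The top crop shows the base corners at px (151,129), (142.5,198) and (234,204.5), and the prong tips at (201,160) and (222,161). The scene crop also shows the pointer near (141,252), the green rider near (140,266), and the sleeve standing at the top of the handle. Next I'll mask the colours and triangulate.

```bash
cat > h.py <<'E'
from bench import ctrl
import cv2, numpy as np
np.set_printoptions(precision=4,suppress=True)
def grab(n,k=1): return np.mean([ctrl.read_camera(n).astype(np.float32) for _ in range(k)],0).astype(np.uint8)
def ray(n,uv):
    p=ctrl.camera_params(n);T=np.array(p["pose"])
    d=T[:3,:3]@np.array([(uv[0]-p["cx"])/p["fx"],-(uv[1]-p["cy"])/p["fy"],-1.]); return T[:3,3],d/np.linalg.norm(d)
def at_z(n,uv,z):
    o,d=ray(n,uv); return o+d*(z-o[2])/d[2]
def tri(ua,ub):
    A=[];b=[];R=[ray("scene",ua),ray("top",ub)]
    for o,d in R:
        P=np.eye(3)-np.outer(d,d);A.append(P);b.append(P@o)
    x=np.linalg.lstsq(np.vstack(A),np.hstack(b),rcond=None)[0]
    return x,[np.linalg.norm((np.eye(3)-np.outer(d,d))@(x-o)) for o,d in R]
def proj(n,X):
    p=ctrl.camera_params(n);T=np.array(p["pose"]);c=T[:3,:3].T@(np.array(X)-T[:3,3])
    return np.array([p["cx"]+p["fx"]*c[0]/-c[2],p["cy"]+p["fy"]*-c[1]/-c[2]])
def blob(im,col,box):
    x0,y0,x1,y1=box;f=im[y0:y1,x0:x1].astype(float);B,G,R=f[...,0],f[...,1],f[...,2]
    v={"b":B-np.maximum(G,R),"g":G-np.maximum(B,R),"r":R-np.maximum(B,G)}[col]
    w=np.clip(v-0.35*v.max(),0,0.4*v.max())
    m=(w>0).astype(np.uint8);n,l,st,c=cv2.connectedComponentsWithStats(m)
    i=1+np.argmax(st[1:,4]);w=w*(l==i);ys,xs=np.mgrid[y0:y1,x0:x1]
    cc=np.array([(w*xs).sum(),(w*ys).sum()])/w.sum()
    d=np.stack([xs-cc[0],ys-cc[1]],-1)[l==i];e,V=np.linalg.eigh(np.cov(d.T));a=V[:,1]
    s=d@a; return cc,cc+a*s.min(),cc+a*s.max(),st[i,4]
E
python3 - <<'E'
from h import *
S=grab("scene",8);T=grab("top",2)
for nm,col,bs,bt,z in [("sleeve","b",(318,160,342,185),(305,185,345,225),.124),("bar","r",(135,220,175,250),(145,160,182,182),.079),("green","g",(125,255,155,280),(138,178,155,195),.033)]:
    a=blob(S,col,bs);b=blob(T,col,bt)
    x,e=tri(a[0],b[0]);print(nm,x,e,"px",a[0],b[0],a[3],b[3])
    for n,q in(("scene",a),("top",b)):
        P=[at_z(n,u,z) for u in q[:3]];d=P[2]-P[1];print("  ",n,P[0],"ends",P[1][:2],P[2][:2],"len",np.linalg.norm(d),"ang",np.degrees(np.arctan2(d[1],d[0]))%180)
o=np.array([135,115])
P=[at_z("top",o+np.array(c)/4,.012) for c in[(64,55),(30,332),(397,358)]];print("corners",P,np.linalg.norm(P[0]-P[1]),np.linalg.norm(P[1]-P[2]))
print("tips",[at_z("top",o+np.array(c)/4,.197) for c in[(265,183),(349,187)]])
print("tube",[at_z("top",o+np.array(c)/4,.189) for c in[(275,45),(361,48)]])
print("ctr, pointer",at_z("scene",(110+125/4,150+408/4),.032))
E
```

```text
sleeve [ 0.5205 -0.2126  0.1306] [np.float64(0.0011372291986190824), np.float64(0.001137229198619384)] px [331.5986 172.8946] [327.1591 201.4358] 36 53
   scene [ 0.5262 -0.2173  0.124 ] ends [ 0.5387 -0.2269] [ 0.5137 -0.2077] len 0.03156584464186778 ang 142.53565335031283
   top [ 0.5205 -0.2148  0.124 ] ends [ 0.5338 -0.2255] [ 0.508  -0.2048] len 0.0330650624972184 ang 141.22917458378518
bar [0.6267 0.2462 0.0839] [np.float64(0.0007412734467643056), np.float64(0.0007412734467635005)] px [153.6924 232.9378] [162.6193 168.8549] 153 108
   scene [0.6314 0.246  0.079 ] ends [0.6283 0.2142] [0.6343 0.2764] len 0.062442438553977714 ang 84.53346815789483
   top [0.6274 0.2466 0.079 ] ends [0.6252 0.2165] [0.6296 0.2774] len 0.061049613693111314 ang 85.85729022706316
green [0.5898 0.3063 0.0393] [np.float64(0.0008486866306828009), np.float64(0.0008486866306832382)] px [139.2941 266.0995] [145.2415 184.5426] 42 28
   scene [0.5951 0.3065 0.033 ] ends [0.5944 0.295 ] [0.5958 0.3179] len 0.022943378624166438 ang 86.46878011080108
   top [0.5905 0.3072 0.033 ] ends [0.5901 0.296 ] [0.5909 0.3169] len 0.020942945919097213 ang 87.97791624157772
corners [array([0.7705, 0.3   , 0.012 ]), array([0.5532, 0.3197, 0.012 ]), array([0.5298, 0.0431, 0.012 ])] 0.21814701855386925 0.2775573539079088
tips [array([0.6211, 0.1219, 0.197 ]), array([0.6178, 0.0677, 0.197 ])]
tube [array([0.7166, 0.1169, 0.189 ]), array([0.714, 0.06 , 0.189])]
ctr, pointer [0.632  0.2873 0.032 ]
```

Both views agree once the visible-top heights are allowed for: bail is about (0.5215, -0.2145), with the bar at about 142°. The station is at about (0.650, 0.171) with yaw -5.1°, hook_seat about (0.6415, 0.094) and pull_bar about (0.6275, 0.246). The sizes check out (base 218×278 mm, prong spacing 54–57 mm). Now I'll grasp the basket and lift it.

```bash
cat >> h.py <<'E'
def R(phi):
    a=np.radians(phi);y=np.array([np.cos(a),np.sin(a),0]);z=np.array([0,0,-1.]);return np.column_stack([np.cross(y,z),y,z])
YAW=-5.1
SX=np.array([np.cos(np.radians(YAW)),np.sin(np.radians(YAW)),0]);SY=np.array([-SX[1],SX[0],0])
SEAT=np.array([.6415,.094,.183])
def stat(*l):
    print(*l,"t",round(ctrl.current_t(),2),"tcp",np.array(ctrl.current_tool_pos()),"F",np.array(ctrl.current_contact_force()),"w",round(ctrl.current_grip_width(),3),"g",round(ctrl.current_grasp_force(),1))
E
python3 - <<'E'
from h import *
print(np.array(ctrl.current_eef_rot()))
B=np.array([.5215,-.2145,.124])
for k in(0,180):
    print(k,[None if (q:=ctrl.ik(p,R(f+k))) is None else np.array(q) for p,f in((B,52),(SEAT+[0,0,.03],YAW),([.6275,.2465,.062],YAW))])
E
```

```text
[[ 0.958   0.2867 -0.    ]
 [ 0.2867 -0.958   0.    ]
 [ 0.     -0.     -1.    ]]
0 [array([-28.4252,  29.3948,  91.7897,  -0.    ,  58.8154, -80.4252]), array([ 3.0619, 30.2453, 73.6063, -0.    , 76.1484,  8.1619]), array([16.3745, 41.2636, 77.9554, -0.    , 60.781 , 21.4745])]
180 [array([-28.4252,  29.3948,  91.7897,  -0.    ,  58.8154,  99.5748]), array([   3.0619,   30.2453,   73.6063,   -0.    ,   76.1484, -171.8381]), array([  16.3745,   41.2636,   77.9554,   -0.    ,   60.781 , -158.5255])]
```

Run:
```python
from h import *
B=np.array([.5215,-.2145,0])
ctrl.goto(B+[0,0,.20],R(52)); stat("above")
ctrl.command_gripper(.6)
ctrl.move_l(B+[0,0,.105],vel=.1,contact_N=4); stat("down")
ctrl.command_gripper(0); stat("closed")
ctrl.move_l(B+[0,0,.125],vel=.06); stat("lift")
S=grab("scene",4);T=grab("top",1)
c=lambda im,x,y,w,h,k:cv2.resize(im[y:y+h,x:x+w],None,fx=k,fy=k,interpolation=cv2.INTER_CUBIC)
cv2.imwrite("pics/g.png",np.hstack([c(cv2.convertScaleAbs(S,alpha=1.5),280,130,100,100,4),c(T,275,150,100,100,4)]))
```

```text
above t 2.47 tcp [ 0.5214 -0.2152  0.2   ] F [ 0.1746  0.1966 -0.5285] w 1.002 g 0.0
down t 4.28 tcp [ 0.5218 -0.2147  0.1055] F [0.3226 0.4823 0.2936] w 0.599 g 0.0
closed t 5.01 tcp [ 0.5215 -0.2145  0.105 ] F [-0.334   0.3995 -0.4248] w 0.137 g 30.0
lift t 5.49 tcp [ 0.5217 -0.2146  0.1254] F [ 0.2155 -0.1198 -2.7584] w 0.137 g 30.0
```

View pics/g.png

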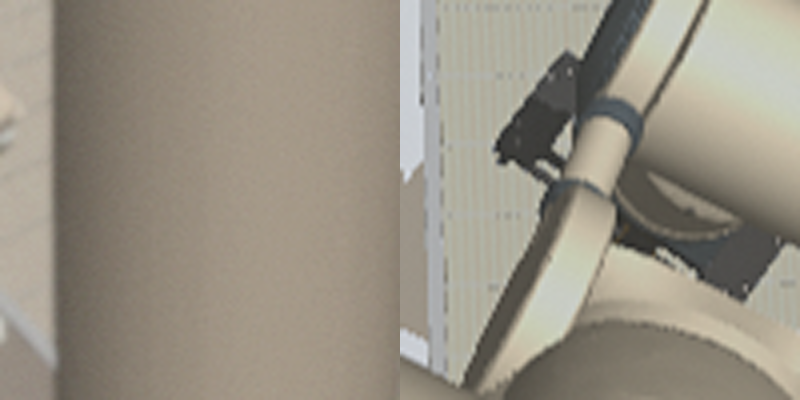

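The arm hides the basket in both views. Still, the 12.5 mm grip width matches the sleeve, and the 2.3 N load fits a lifted basket. I'll carry it to the front of the hook.

Run:
```python
from h import *
B=np.array([.5215,-.2145,0])
ctrl.move_l(B+[0,0,.215],vel=.09)
P=SEAT-.08*SX; P[2]=.215
ctrl.move_l(P,vel=.09,ori=R(YAW)); stat("front")
S=grab("scene",6);T=grab("top",2)
c=lambda im,x,y,w,h,k:cv2.resize(im[y:y+h,x:x+w],None,fx=k,fy=k,interpolation=cv2.INTER_CUBIC)
cv2.imwrite("pics/f.png",np.hstack([c(cv2.convertScaleAbs(S,alpha=1.5),110,110,160,200,2.5),c(T,135,90,133,167,3)[:500,:400]]))
```

```text
front t 10.57 tcp [0.5618 0.101  0.215 ] F [ 0.2539  0.4371 -2.1567] w 0.133 g 30.0
```

View pics/f.png

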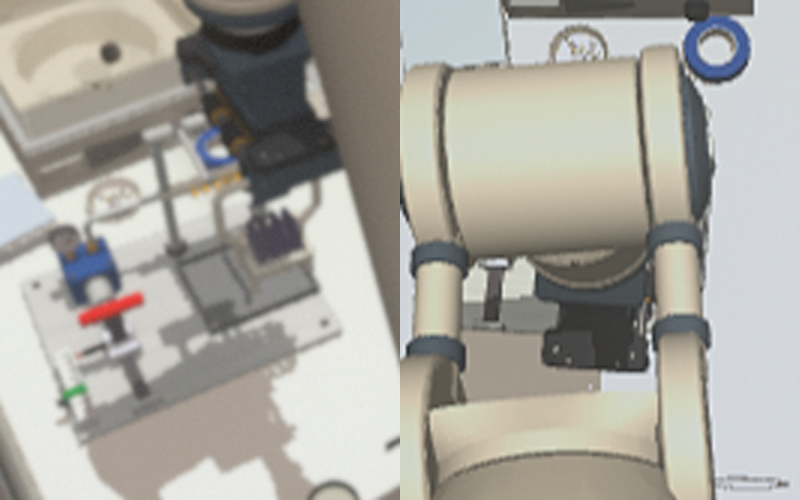

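The scene view shows the basket upright at about px (222,210), in front of the hook, with its wafers seated. I'll advance over the tips and lower it gently.

Run:
```python
from h import *
P=SEAT.copy(); P[2]=.212
hit=ctrl.move_l(P,vel=.06,contact_N=5); stat("over",hit)
if not hit:
    P[2]=.170; hit=ctrl.move_l(P,vel=.05,contact_N=3); stat("low",hit)
    if not hit:
        P[2]=.158; hit=ctrl.move_l(P,vel=.02,contact_N=1.5); stat("seat",hit)
S=grab("scene",6)
cv2.imwrite("pics/s.png",cv2.resize(cv2.convertScaleAbs(S,alpha=1.5)[110:310,110:270],None,fx=3,fy=3,interpolation=cv2.INTER_CUBIC))
```

```text
over False t 12.46 tcp [0.6412 0.0941 0.2121] F [-0.6214 -0.0477 -2.2784] w 0.131 g 30.0
low False t 13.45 tcp [0.6418 0.094  0.1704] F [ 0.0387  0.2984 -1.7611] w 0.132 g 30.0
seat True t 13.86 tcp [0.6418 0.094  0.1636] F [ 1.6231 -0.2928  3.7589] w 0.136 g 30.0
```

View pics/s.png

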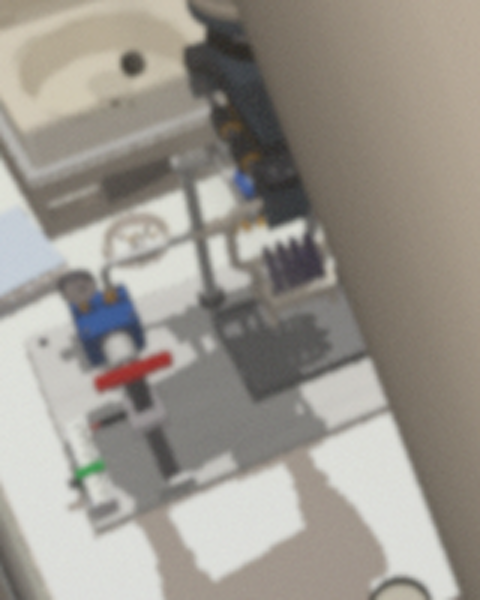

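Contact came at TCP z = 0.1636, within 1 mm of the expected seat height, and the basket is still upright. I'll release, rise, move above the pull bar and check.

Run:
```python
from h import *
ctrl.command_gripper(.42); stat("open")
p=np.array(ctrl.current_tool_pos())
ctrl.move_l([p[0],p[1],.25],vel=.08); stat("up")
Q=np.array([.6275,.2465,.16])
ctrl.move_l([Q[0],Q[1],.22],vel=.12)
stat("over bar")
S=grab("scene",6);T=grab("top",2)
cv2.imwrite("pics/S3.png",S);cv2.imwrite("pics/T3.png",T)
c=lambda im,x,y,w,h,k:cv2.resize(im[y:y+h,x:x+w],None,fx=k,fy=k,interpolation=cv2.INTER_CUBIC)
cv2.imwrite("pics/r.png",np.hstack([c(cv2.convertScaleAbs(S,alpha=1.5),110,110,160,200,2.5),c(T,135,90,133,167,3)[:500,:400]]))
```

```text
open t 14.74 tcp [0.6411 0.094  0.1632] F [-0.5303  0.8916  0.3831] w 0.42 g 0.0
up t 15.97 tcp [0.6408 0.094  0.2494] F [-0.216  -0.2485 -0.0478] w 0.421 g 0.0
over bar t 17.43 tcp [0.6277 0.2458 0.2202] F [0.0878 0.3664 0.6439] w 0.422 g 0.0
```

View pics/r.png

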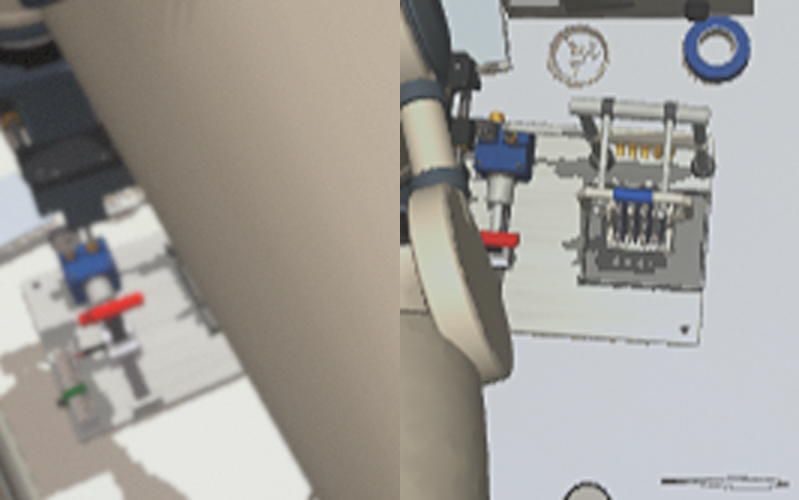

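The top view shows the basket hung across both prongs, upright, with the sleeve near crop px (632,195) between them and the wafers in place. The scene view keeps the pointer and green rider visible. I'll grasp the pull bar and draw it about 36 mm, then measure.

Run:
```python
from h import *
Q=np.array([.6275,.2460,.062])
ctrl.move_l(Q+[0,0,.05],vel=.1)
hit=ctrl.move_l(Q,vel=.06,contact_N=4); stat("down",hit)
if not hit:
    ctrl.command_gripper(0); stat("closed")
    p=np.array(ctrl.current_tool_pos()); S0=grab("scene",6)
    ctrl.move_l(Q-.036*SX,vel=.03); stat("pulled")
    S1=grab("scene",10);T1=grab("top",2)
    for n,i in(("S0",S0),("S1",S1),("T1",T1)): cv2.imwrite(f"pics/{n}p.png",i)
    c=lambda im:cv2.resize(cv2.convertScaleAbs(im,alpha=1.5)[225:285,115:165],None,fx=8,fy=8,interpolation=cv2.INTER_CUBIC)
    cv2.imwrite("pics/p.png",np.hstack([c(S0),c(S1)]))
```

```text
down False t 20.04 tcp [0.6278 0.2461 0.0624] F [-0.0931  0.2211 -0.2928] w 0.422 g 0.0
closed t 20.53 tcp [0.6282 0.246  0.0623] F [ 4.6114 -0.3098  0.088 ] w 0.158 g 30.0
pulled t 22.18 tcp [0.5926 0.2491 0.0622] F [ 9.4196 -2.9508  0.8425] w 0.154 g 30.0
```

View pics/p.png

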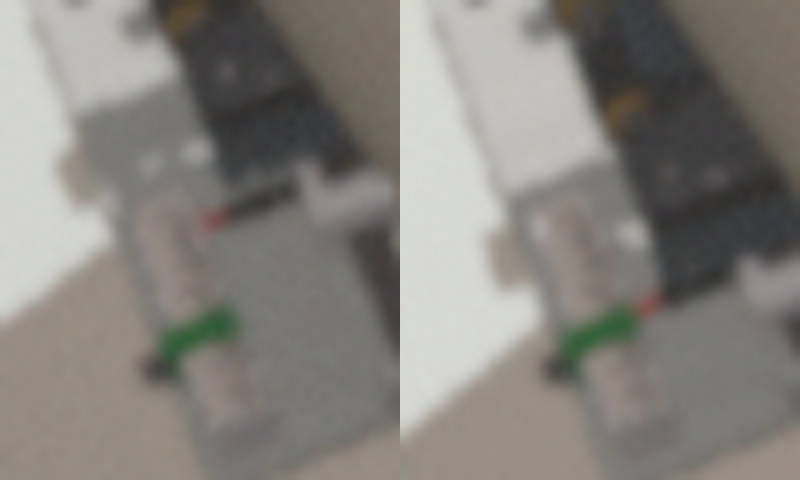

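The left crop is home and the right crop is pulled. The red pointer tip moved from (213,219) to (648,305), just short of the green rider's inner end at about (636,320). I'll put a number on the remainder.

Run:
```python
from h import *
def st(P): return np.array([P@SX,P@SY])*1000
base=None
for f in("S0p","S1p"):
    im=cv2.imread(f"pics/{f}.png")
    g=blob(im,"g",(130,258,150,275)); r=blob(im,"r",(136,245,152,268))
    G=st(at_z("scene",g[0],.033));Rr=st(at_z("scene",r[0],.032))
    print(f,"g",g[0],g[3],"r",r[0],r[3],"station mm",G,Rr,"diff",Rr-G)
# profile of greenness along station x, near the inner part of the rider
im=cv2.imread("pics/S1p.png").astype(np.float32);gr=im[...,1]-np.maximum(im[...,0],im[...,2]);rd=im[...,2]-np.maximum(im[...,0],im[...,1])
for dy in(-8,-4,0,4,6,8):
    row=[]
    for dx in range(-14,15,2):
        W=(SX*(G[0]+dx)+SY*(G[1]+dy))/1000;W[2]=.033;u=proj("scene",W).astype(np.float32)
        row.append(int(cv2.remap(gr,u[:1].reshape(1,1),u[1:].reshape(1,1),cv2.INTER_LINEAR)[0,0]))
    print(dy,row)
for n in["T1p","top0"]:
    t=cv2.imread(f"pics/{n}.png");g=blob(t,"g",(138,178,155,195));print(n,g[0],g[3],st(at_z("top",g[0],.033)))
```

```text
S0p g [139.1792 266.2724] 38 r [141.0475 252.0441] 14 station mm [565.1705 358.5943] [604.0994 342.8603] diff [ 38.9289 -15.7341]
S1p g [139.1639 266.3076] 35 r [145.7405 262.6055] 13 station mm [565.091  358.6545] [568.7056 341.7791] diff [  3.6146 -16.8754]
-8 [-5, -3, -2, 1, 6, 15, 20, 22, 20, 15, 6, 0, -2, -5, -6]
-4 [-6, -4, -3, -1, 5, 13, 20, 23, 22, 15, 8, 0, -3, -5, -6]
0 [-6, -6, -5, -1, 3, 11, 20, 24, 22, 14, 5, 0, -4, -5, -6]
4 [-5, -5, -3, 0, 4, 13, 20, 24, 20, 15, 6, 0, -3, -4, -5]
6 [-1, -1, 0, 2, 7, 14, 22, 22, 20, 15, 6, 0, -1, -2, -3]
8 [1, 3, 5, 6, 10, 15, 20, 21, 19, 12, 7, 2, 0, -1, -1]
T1p [146.375  186.2411] 23 [556.0221 354.4986]
top0 [145.2554 184.5488] 28 [560.8577 358.4172]
```

The rider measures about 10.5 mm wide in the profile, as it should. The pointer is 3.6 mm short by the direct scene measurement, and the top view suggests slightly more. I'll draw 4 mm further and recheck.

Run:
```python
from h import *
def st(P): return np.array([P@SX,P@SY])*1000
ctrl.move_l(np.array([.6275,.2460,.062])-.040*SX,vel=.02); ctrl.sleep(.3); stat("pulled")
S=grab("scene",10);T=grab("top",1)
g=blob(S,"g",(130,258,150,275)); r=blob(S,"r",(136,245,152,272))
print(st(at_z("scene",r[0],.032))-st(at_z("scene",g[0],.033)),r[3])
c=lambda im,x,y,w,h,k:cv2.resize(im[y:y+h,x:x+w],None,fx=k,fy=k,interpolation=cv2.INTER_CUBIC)
cv2.imwrite("pics/e.png",np.hstack([c(cv2.convertScaleAbs(S,alpha=1.5),115,225,50,62,8)[:496],c(T,125,110,124,155,3.2)[:496,:396]]))
```

```text
pulled t 23.43 tcp [0.5888 0.2495 0.0623] F [ 9.2526 -2.8118  0.1197] w 0.155 g 30.0
[ -0.2036 -17.3893] 12
```

View pics/e.png

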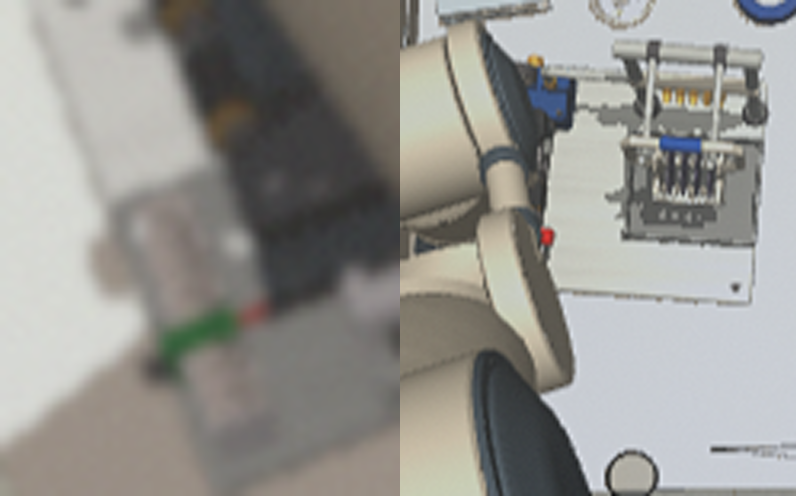

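The pointer tip at px (255,314) now lines up with the middle of the rider's inner end at (238,318), with a residual of -0.2 mm. The basket still hangs upright on both prongs, so I'm handing in.

```bash
python3 -c "
from bench import ctrl
print(ctrl.sign_off())"
```

```text
the job is handed in; nothing more can be done
None
```

The basket hangs upright across both prongs with its wafers in their slots, and I handed in at about 24 s, still holding the purge handle with its pointer at the green mark (0.2 mm off by the scene camera).

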